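# Check two valve springs on the press stands

### The arm

A 7-joint arm with a two-finger parallel gripper is mounted at the origin on the work surface. World frame = base frame: x ahead of the robot, y to its left, z up, the work surface at z = 0. Lengths are in m, angles in rad, forces in N, time in s.
With the tool pointing down it reaches from about 0.4 to 0.85 m from the base axis. Payload 4.5 kg.
Tool frame: the origin (TCP) lies on the centre line of the jaws, within the pads' length; the fingertips stand 8 mm ahead of it and the grasp point (between the pads) lies 11 mm behind it; z points along the fingers, y is the direction in which the jaws open and shut (so a half turn about z gives the same grasp; the last joint's range is limited). The gripper opens to 85 mm and grips with 20 to 120 N. Pads are 22 mm wide; open, the fingers measure 114 mm over their backs; the gripper's body (76 mm by 85 mm) begins 54 mm behind the grasp point. The pads swing forward as they close: fully open they stand 13 mm farther back than shut.
Start: joints at [1.24, 0.689, -0.195, 1.565, 0.157, 0.902, -0.215], TCP at [0.223, -0.584, 0.239] pointing down, gripper open.
Joint ranges: [-3.01, 3.01], [-0.46, 2.08], [-1.47, 1.51], [0.13, 2.56], [-1, 4.14], [0.04, 2.09], [-2.66, 2.66]. Speed limits (rad/s): [2.57, 2.57, 3.14, 3.14, 3.14, 3.14, 3.14].

### API

Orientations are given as a unit quaternion [x, y, z, w].
In Python, from cell import readout, viewer, bot gives the robot as it stands. The module is installed in compiled form; this text tells all that it offers.
- The arm moves only by the tool play_rows, never from a script. Its argument "deltas" is a list that holds one entry, the list of rows, each a list of 5 numbers: the gripper's target within -1 to 1 (fully open at 1, half-way at 0, shut at -1), then the shift along the world's x, y, z in cm, then the turn about the world's z in rad. In form: [[[hand, dx, dy, dz, turn], ...]]. A call has exactly 5 rows; each row is the pose to reach, as a shift and turn from the pose commanded when the call began; what a row does not reach only later rows make up. A row lasts 1/8 s, in which the tool goes at most 62.5 mm and 10.7 degrees, less where a joint would pass 70% of its speed; a pose out of reach is approached as far as the arm can. A call with a gripper value outside its range is refused whole. The fingers move at their own pace and stop on an object; the grip force is fixed at half the most. Time passes only in rows, so rows that repeat a pose let the fingers close, or fill a call up. It gives the time, the measured TCP pose, the force and the opening at its end, in the units of the state.
- readout.read_state(): the state, without advancing time (a new reading comes with each control period).
- viewer.snapshot(name): name is "scene" or "top" or "wrist"; returns a dict with "image" (384x512x3 uint8, red, green, blue), "K" (3x3 intrinsics, pixels), "R" (3x3) and "t" (3): a world point X has camera coordinates R X + t; the wrist camera has in their place "T_tool_cam" (4x4, takes a point from camera to tool coordinates, whose origin is the TCP and whose axes are the flange's). Camera axes: x right, y down, z forward; pixel columns grow to the right and rows downward; lengths in m; the calibration is good to about 2 mm. A picture is of the moment at which its call begins: read the wrist's pose just before it. There is no depth.
- bot.sign_off(): hands the job in, once; it reports no verdict.
The state is a dict: "time": time; "joint_pos": joint angles; "joint_velocities": joint speeds; "joint_efforts": joint torques, N m; "tcp_pos": TCP position; "ee_rot": TCP orientation; "contact_force": force on the tool from outside, world axes, zero at the start; "torque": the same for the moment, N m; "width": finger opening in m.
Only numpy, scipy, OpenCV 4.12 (cv2) and the standard library are available. Lean on these libraries where they do the work, as an engineer would, in place of code of your own. Each camera call takes 0.05 s, during which the arm holds its last target. There are 200 camera calls.

### The job

Check the two valve springs: on the stand with the fat outer spring and larger pad first, press the pad down with the fingertips until the needle covers the brass tab on its scale, keep it there for about a second without ever running past the tab, and let the pad spring fully back up. Then do the same on the stand with the slim inner spring. Only press: leave the tabs at their settings, and do not pick up, knock or shift anything else on the bench.

Things in the scene. Friction and masses are not known exactly. Their poses are not given: they have to be found in the camera images.
- outer_stand: Blue stand with the OUTER (fat) valve spring, coil 43 mm across, bolted down, turned up to 0.3 rad. Base plate 75 x 215 x 12 mm; origin under its middle, y along it, z up. Hinge pin at y -45 mm, z 85 mm, along x. The lever reaches level to +y; its end (y +75 mm) sits on the spring and carries the pad. The two stands differ only in spring and pad, and may swap places.
- outer_pad (a point): Steel press pad, round, 44 mm across, slightly domed, over the spring. This point: the middle of its top, 105 mm above the bench at rest, 120 mm along the lever from the hinge, 20 mm above its centre line. It goes almost straight down, 12 mm per 0.1 rad. About 2 N to start, 0.4 N more per mm (7 to 14 N at the tab); springs back when let go.
- outer_lever (a joint): Angle of that stand's lever (aluminium bar 22 x 10 mm) and needle, rad: 0 at rest (lever level, needle leaning 0.3 rad away from the pad), growing as the pad goes down and the needle's top swings towards the pad's side; hard stop at 0.36.
- outer_mark (a joint): Setting of that stand's tab, rad, on the lever's scale: the needle is over the middle of the tab when the lever's angle equals this. Between 0.12 and 0.26, differs from run to run, held by friction only.
- outer_needle_tip (a point): Point on that stand's thin black needle (4 mm wide), 130 mm from the hinge pin; the needle ends 5 mm farther out, about 215 mm above the bench. It stands up from the hinge, fixed to the lever, on the +x side of a white upright quadrant plate (rim 125 mm from the pin) with fine graduations.
- outer_mark_tip (a point): Where the needle point lies when the needle is over the middle of that stand's tab, a brass clip 12 mm wide along the quadrant's rim, standing 17 mm above it, just behind the needle. Its y axis runs along the rim, the way the needle moves when the pad is pressed.
- inner_stand: Blue stand with the INNER (slim) valve spring, coil 22 mm across, bolted down, turned up to 0.3 rad. Base plate 75 x 215 x 12 mm; origin under its middle, y along it, z up. Hinge pin at y -45 mm, z 85 mm, along x. The lever reaches level to +y; its end (y +75 mm) sits on the spring and carries the pad. The two stands differ only in spring and pad, and may swap places.
- inner_pad (a point): Steel press pad, round, 28 mm across, slightly domed, over the spring. This point: the middle of its top, 105 mm above the bench at rest, 120 mm along the lever from the hinge, 20 mm above its centre line. It goes almost straight down, 12 mm per 0.1 rad. Under 1 N to start, 0.2 N more per mm (3 to 7 N at the tab); springs back when let go.
- inner_lever (a joint): Angle of that stand's lever (aluminium bar 22 x 10 mm) and needle, rad: 0 at rest (lever level, needle leaning 0.3 rad away from the pad), growing as the pad goes down and the needle's top swings towards the pad's side; hard stop at 0.36.
- inner_mark (a joint): Setting of that stand's tab, rad, on the lever's scale: the needle is over the middle of the tab when the lever's angle equals this. Between 0.12 and 0.26, differs from run to run, held by friction only.
- inner_needle_tip (a point): Point on that stand's thin black needle (4 mm wide), 130 mm from the hinge pin; the needle ends 5 mm farther out, about 215 mm above the bench. It stands up from the hinge, fixed to the lever, on the +x side of a white upright quadrant plate (rim 125 mm from the pin) with fine graduations.
- inner_mark_tip (a point): Where the needle point lies when the needle is over the middle of that stand's tab, a brass clip 12 mm wide along the quadrant's rim, standing 17 mm above it, just behind the needle. Its y axis runs along the rim, the way the needle moves when the pad is pressed.
- valve: Loose engine valve standing on its head, 34 mm across, 98 mm tall; origin under the middle. Not part of the job.
- retainer: Loose steel spring retainer ring lying flat, 34 mm across, 13 mm high; origin under the middle. Not part of the job.
- spare_spring: Loose spare valve spring standing upright, 33 mm across, 47 mm high; origin under the middle. Not part of the job.
- piston: Loose piston standing up, 76 mm across, 66 mm high; origin under the middle. Not part of the job.
- wrench: Loose wrench lying on the bench, 170 mm long. Not part of the job.
- screwdriver: Loose screwdriver lying on the bench, 190 mm long. Not part of the job.
- oil_bottle: Grey oil bottle standing up, 64 mm across, 160 mm high; origin under the middle. Not part of the job.

How it is judged:
On the way, in this order (a step that is already met when the one before it is completed fails the run):
1. fat outer spring pressed by the fingers, its needle kept on the tab (centre within 6 mm) for 0.6 s, the other lever up (y of outer_needle_tip in the frame of outer_mark_tip between -0.006 and 0.006 m and contact force between the fingers and outer_lever above 1 N and value of joint inner_lever below 0.03 rad), for 0.6 s.
2. outer pad let go and sprung back up (value of joint outer_lever below 0.03 rad and contact force between the fingers and outer_lever below 0.1 N), for 0.2 s.
3. slim inner spring pressed by the fingers, its needle kept on the tab (centre within 6 mm) for 0.6 s, the other lever up (y of inner_needle_tip in the frame of inner_mark_tip between -0.006 and 0.006 m and contact force between the fingers and inner_lever above 1 N and value of joint outer_lever below 0.03 rad), for 0.6 s.
4. inner pad let go and sprung back up (value of joint inner_lever below 0.03 rad and contact force between the fingers and inner_lever below 0.1 N), for 0.2 s.
At the end, for the whole second after the job is handed in: Both levers are back at rest (within 0.03 rad), untouched by the fingers and still, after each spring has been pressed to its tab in turn; both tabs are where they were set (within 3 mm), and all loose things are where they stood (within 20 mm) (all of step 2 and all of step 4 and distance of each of valve, retainer, spare_spring, piston, wrench, screwdriver, oil_bottle from where it was at the start of the episode below 0.02 m and distance of each of outer_mark_tip, inner_mark_tip from where it was at the start of the episode below 0.003 m and velocity of joint each of outer_lever, inner_lever below 0.1 rad/s).
It fails at once if the outer needle ran past its tab (more than 10 mm beyond the tab's middle) (y of outer_needle_tip in the frame of outer_mark_tip above 0.01 m).
It fails at once if the inner needle ran past its tab (more than 10 mm beyond the tab's middle) (y of inner_needle_tip in the frame of inner_mark_tip above 0.01 m).
It fails at once if a tab was pushed off its setting (distance of any of outer_mark_tip, inner_mark_tip from where it was at the start of the episode above 0.003 m).
It fails at once if a bystander was lifted, knocked or shifted more than 20 mm (distance of any of valve, retainer, spare_spring, piston, wrench, screwdriver, oil_bottle from where it was at the start of the episode above 0.02 m).
It also fails if it takes over 58 s, if anything falls off the work surface, if the arm or the gripper's body presses on something with over 40 N, if the wrist force passes 120 N, or if a joint passes its speed limit or range.

## Working session

There is one attempt and no reset: what is moved stays moved. The work goes in short steps, Python scripts to look and compute and a tool call to move; the robot and the scene stay as the last step left them, time stands still between calls to the robot, and variables do not carry over. Pictures are saved under pics/ and viewed, about 8 in all and at most 12, crops included, and the job is handed in when it is done.

Besides the shell and the picture viewer there is one more tool, called after "Call:" in YAML: its name, and indented under it one key for each argument. play_rows: Moves the arm, as the interface text tells. Its arguments: {"type":"object","properties":{"deltas":{"type":"array"}},"required":["deltas"]}

```bash
mkdir -p pics
cat > h.py <<'E'
from cell import readout, viewer, bot
import numpy as np, cv2
def snap(n,f):
    d=viewer.snapshot(n); cv2.imwrite('pics/'+f,d['image'][:,:,::-1]); np.savez('pics/'+f+'.npz',**d); return d
def load(f): return dict(np.load('pics/'+f+'.npz'))
def ray_z(d,uv,z):
    K,R,t=d['K'],d['R'],d['t']; c=-R.T@t; r=R.T@np.linalg.inv(K)@np.array([*uv,1.]); return c+r*(z-c[2])/r[2]
def proj(d,X):
    p=d['K']@(d['R']@np.array(X)+d['t']); return p[:2]/p[2]
E
python3 - <<'E'
from h import *
s=readout.read_state(); print(s)
for n in('scene','top'):
    d=snap(n,n+'0.png'); print(n,d['K'],-d['R'].T@d['t'],d['R'])
a=cv2.imread('pics/scene0.png');b=cv2.imread('pics/top0.png')
cv2.imwrite('pics/s0b.png',cv2.resize(a,(800,600),interpolation=2));cv2.imwrite('pics/t0b.png',cv2.resize(b,(800,600),interpolation=2))
E
```

```text
{'time': 0.0, 'joint_pos': array([ 1.23980233,  0.69000937, -0.19452393,  1.56637007,  0.15730041,
        0.90248082, -0.21510172]), 'joint_velocities': array([0.00238913, 0.00046833, 0.00200901, 0.00104195, 0.00146917,
       0.00022474, 0.00191376]), 'joint_efforts': array([-4.85542914e-04, -5.39602947e+01, -1.26619376e+00, -1.58539385e+01,
        9.24438267e-03,  9.51555819e-03,  5.09255494e-05]), 'tcp_pos': array([ 0.22270189, -0.58328662,  0.2384615 ]), 'ee_rot': array([ 9.83402791e-01,  1.81433379e-01, -2.31754885e-04, -9.08383531e-04]), 'contact_force': array([ 0.41480118, -0.93713772, -0.42396241]), 'torque': array([-0.00694628, -0.05010233,  0.00309601]), 'width': 0.08532851164977821}
scene [[415.07087977   0.         253.55320807]
 [  0.         415.07087977 195.85431013]
 [  0.           0.           1.        ]] [0.86907715 0.71991017 0.94649824] [[-0.89078879  0.45435809  0.00735231]
 [ 0.31183203  0.62296913 -0.71740522]
 [-0.33053913 -0.63676384 -0.69661732]]
top [[450.15556409   0.         249.19363792]
 [  0.         450.15556409 190.50907768]
 [  0.           0.           1.        ]] [ 0.24681718 -0.00492802  1.26250827] [[ 0.05901392 -0.99825085 -0.00354867]
 [-0.97398491 -0.05679951 -0.21937914]
 [ 0.21879385  0.01640277 -0.97563323]]
```

View pics/s0b.png

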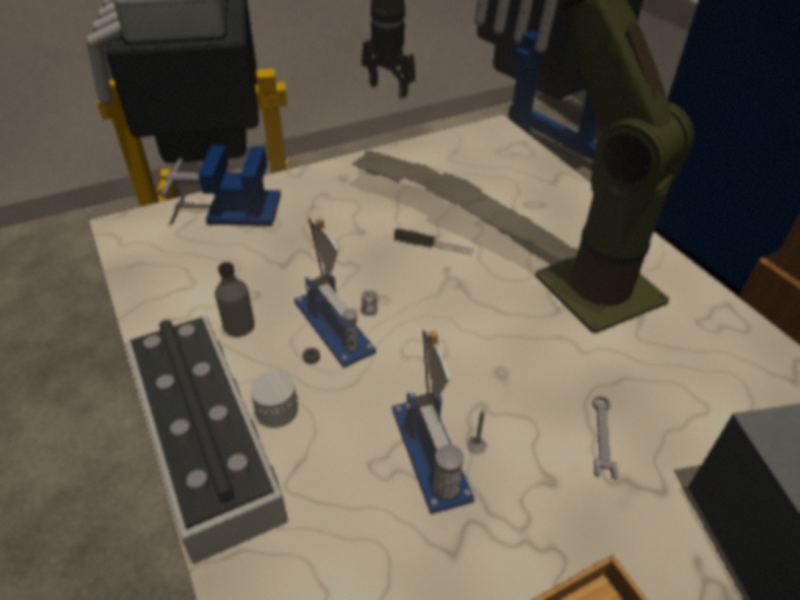

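View pics/t0b.png

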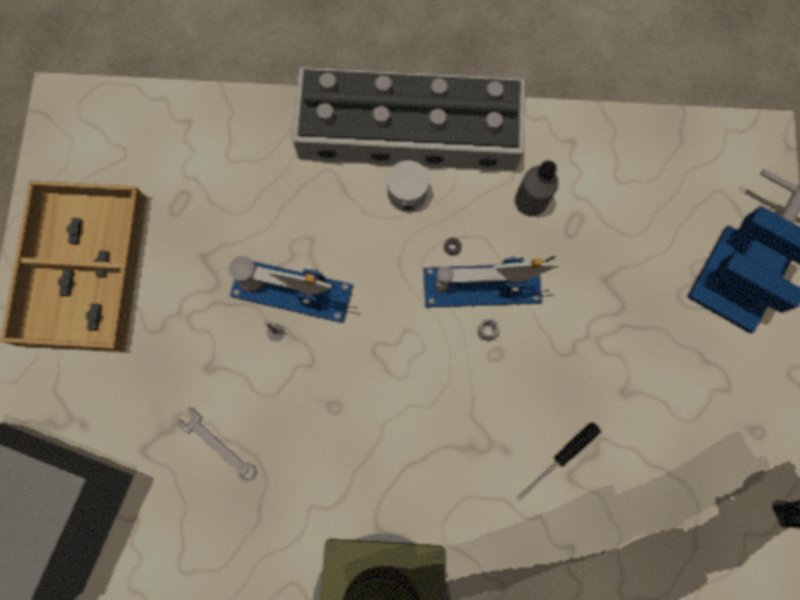

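The outer (fat) stand is on the left in the top view (about 290,290 px at 800 wide). The inner stand is at about (483,285). In the scene view, both needles and the brass tabs (about 320,222 and 433,337) face the camera.

Run:
```python
from h import *
d=load('top0.png');s=load('scene0.png')
k=1/1.5625
for n,cs,pad,tab,stab in (('outer',[(240,262),(353,285),(347,321),(231,297)],(242,268),(310,280),(433,337)),('inner',[(424,266),(540,264),(542,303),(426,306)],(445,279),(537,263),(320,222))):
    P=np.array([ray_z(d,np.array(c)*k,.012) for c in cs]); print(n,P[:,:2].round(3).tolist(),'mid',P.mean(0).round(3))
    print('pad',ray_z(d,np.array(pad)*k,.105).round(3),'tab',ray_z(d,np.array(tab)*k,.222).round(3),ray_z(s,np.array(stab)*k,.222).round(3))
w=viewer.snapshot('wrist'); print(w['K'],w['T_tool_cam'].round(4))
```

```text
outer [[0.579, 0.295], [0.547, 0.084], [0.48, 0.09], [0.512, 0.305]] mid [0.529 0.193 0.012]
pad [0.544 0.268 0.105] tab [0.501 0.135 0.222] [0.506 0.143 0.222]
inner [[0.591, -0.044], [0.607, -0.257], [0.533, -0.261], [0.516, -0.051]] mid [ 0.562 -0.153  0.012]
pad [ 0.544 -0.078  0.105] tab [ 0.548 -0.21   0.222] [ 0.55  -0.204  0.222]
[[282.62034414   0.         254.88449731]
 [  0.         282.62034414 191.589751  ]
 [  0.           0.           1.        ]] [[-8.000e-04 -9.566e-01 -2.915e-01  7.460e-02]
 [ 1.000e+00 -8.000e-04 -4.000e-04 -6.000e-04]
 [ 2.000e-04 -2.915e-01  9.566e-01 -1.330e-01]
 [ 0.000e+00  0.000e+00  0.000e+00  1.000e+00]]
```

Call:
play_rows:
  deltas:
    - [[-1,2,3,4,-0.1],[-1,5,8,6,-0.2],[-1,8,13,8,-0.3],[-1,12,18,10,-0.4],[-1,15,23,12,-0.5]]

```text
time: 0.78
tcp_pos: [0.3724, -0.355, 0.3585]
ee_rot: [0.998, -0.069, 0.0, -0.0]
contact_force: [1.2, -0.7, 0.0]
width: 0.0
```

Call:
play_rows:
  deltas:
    - [[-1,2,6,0.5,0],[-1,4,12,1,0],[-1,5,18,1,0],[-1,6,24,1,0],[-1,7,30,1,0]]

```text
time: 1.4
tcp_pos: [0.4411, -0.0549, 0.3681]
ee_rot: [0.998, -0.068, 0.0, 0.0]
contact_force: [1.6, 0.7, 0.0]
width: 0.0001
```

Call:
play_rows:
  deltas:
    - [[-1,0,6,0,0],[-1,0.5,12,0,0],[-1,0.7,18,0,0],[-1,0.7,26,0,0],[-1,0.7,26,0,0]]

```text
time: 2.02
tcp_pos: [0.447, 0.208, 0.3679]
ee_rot: [0.998, -0.064, -0.0, -0.001]
contact_force: [-0.3, -0.3, 0.8]
width: 0.0004
```

```bash
cat >> h.py <<'E'
from scipy.spatial.transform import Rotation as Ro
def wsnap(f):
    s=readout.read_state(); d=viewer.snapshot('wrist'); T=np.eye(4); T[:3,:3]=Ro.from_quat(s['ee_rot']).as_matrix(); T[:3,3]=s['tcp_pos']
    T=np.linalg.inv(T@d['T_tool_cam']); d={'image':d['image'],'K':d['K'],'R':T[:3,:3],'t':T[:3,3]}
    np.savez('pics/'+f+'.npz',**d); cv2.imwrite('pics/'+f,cv2.resize(d['image'][:,:,::-1],(800,600),interpolation=2)); return s,d
E
python3 - <<'E'
from h import *
s,d=wsnap('w1.png'); print(s['time'],s['tcp_pos'],s['ee_rot'],s['contact_force'],s['width'])
E
```

```text
2.025 [0.4469669  0.20796854 0.36794653] [ 9.97955903e-01 -6.38946545e-02 -4.62692788e-04 -1.12943468e-03] [-0.25701648 -0.33296193  0.78754581] 0.0003848230337919694
```

View pics/w1.png

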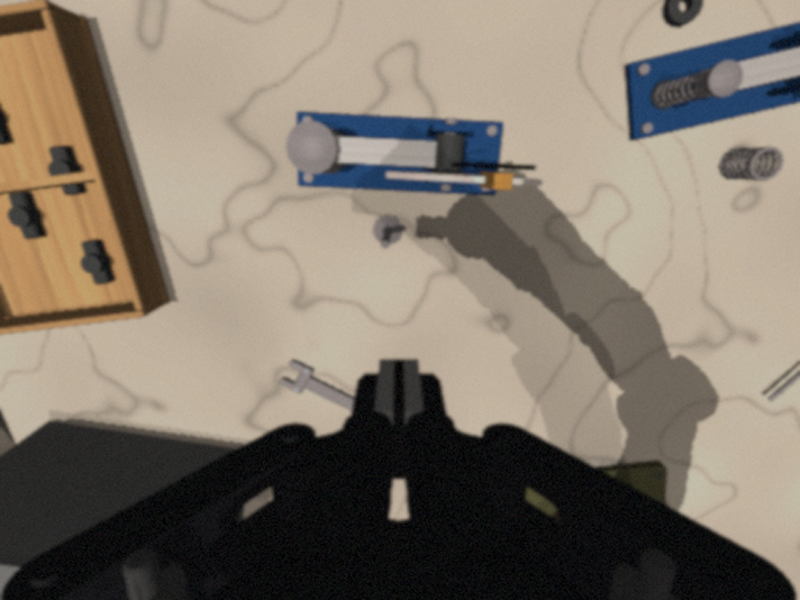

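The wrist view shows the outer pad at about (314,146), the brass tab at (498,181), and the needle end at (535,167).

```bash
cat >> h.py <<'E'
from scipy.optimize import least_squares
def fit(d,obs,x0):
    # obs: list of (local point, uv); solve x,y,yaw with base on the bench
    def w(p,L): c,s=np.cos(p[2]),np.sin(p[2]); return [p[0]+c*L[0]-s*L[1],p[1]+s*L[0]+c*L[1],L[2]]
    f=lambda p:np.concatenate([proj(d,w(p,L))-np.array(uv)/1.5625 for L,uv in obs])
    r=least_squares(f,x0,loss='soft_l1'); print('pose',r.x.round(4),'res px',r.fun.reshape(-1,2).round(1).tolist())
    return r.x,(lambda L:np.array(w(r.x,L)))
def tab(d,w,uv,xl):
    for rr in(.133,.138):
        g=lambda m:proj(d,w([xl,-.045-rr*np.sin(.3-m),.085+rr*np.cos(.3-m)]))-np.array(uv)/1.5625
        q=least_squares(lambda v:(lambda m,x:proj(d,w([x,-.045-rr*np.sin(.3-m),.085+rr*np.cos(.3-m)]))-np.array(uv)/1.5625)(*v),[.2,xl]); print('mark',rr,q.x.round(4))
def brass(d,box):
    x0,y0,x1,y1=[int(v/1.5625) for v in box]; h=cv2.cvtColor(d['image'][y0:y1,x0:x1],cv2.COLOR_RGB2HSV)
    m=((h[...,0]>10)&(h[...,0]<25)&(h[...,1]>150)&(h[...,2]>90)).astype(np.uint8); ys,xs=np.nonzero(m)
    print('brass n',len(xs),'cols',(xs.min()+x0)*1.5625,(xs.max()+1+x0)*1.5625); return (np.array([xs.mean()+x0,ys.mean()+y0])+.0)*1.5625
E
python3 - <<'E'
from h import *
d=load('w1.png')
obs=[([0,.075,.105],(314,146)),([.0375,.1075,.012],(297,112)),([.0375,-.1075,.012],(503,122)),([-.0375,.1075,.012],(298,186))]
p,w=fit(d,obs,[.53,.19,-.15])
b=brass(d,(470,160,530,200)); print(b); tab(d,w,b,-.01)
print('needle end pred',proj(d,w([0.0,-.0849,.214]))*1.5625,'pad',w([0,.075,.105]))
x=d['image'][90:140,180:360,::-1]; cv2.imwrite('pics/w1c.png',cv2.resize(x,None,fx=4.4,fy=4.4,interpolation=2))
E
```

```text
pose [ 0.5304  0.197  -0.1783] res px [[-1.4, 1.1], [-0.0, -0.9], [1.9, -0.1], [0.1, 0.0]]
brass n 125 cols 487.5 510.9375
[498.6375 180.5   ]
mark 0.133 [ 0.1723 -0.0163]
mark 0.138 [ 0.1852 -0.0162]
needle end pred [537.74311112 154.92596043] pad [0.54367828 0.27076207 0.105     ]
```

View pics/w1c.png

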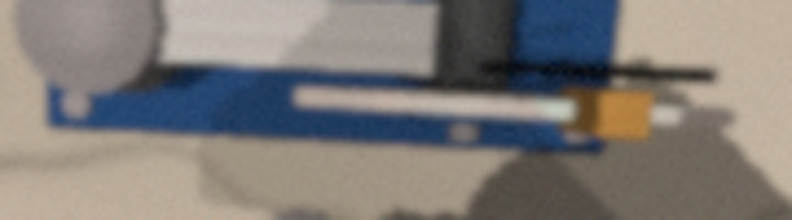

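```bash
cat >> h.py <<'E'
def ang(d,w,uv,rr):
    q=least_squares(lambda v:proj(d,w([v[1],-.045-rr*np.sin(.3-v[0]),.085+rr*np.cos(.3-v[0])]))-np.array(uv)/1.5625,[.2,-.01]); return q.x.round(4)
E
python3 - <<'E'
from h import *
d=load('w1.png')
obs=[([0,.075,.105],(314,146)),([.0375,.1075,.012],(297,112)),([.0375,-.1075,.012],(503,122)),([-.0375,.1075,.012],(298,186))]
p,w=fit(d,obs,[.53,.19,-.15])
print(ang(d,w,(502,181),.142),ang(d,w,(534.5,167),.135))
E
```

```text
pose [ 0.5304  0.197  -0.1783] res px [[-1.4, 1.1], [-0.0, -0.9], [1.9, -0.1], [0.1, 0.0]]
[ 0.1799 -0.0163] [ 0.0084 -0.0072]
```

Call:
play_rows:
  deltas:
    - [[-1,4.5,3,-3,0],[-1,9,6,-7,0],[-1,9.7,6.3,-13,0],[-1,9.7,6.3,-18,0],[-1,9.7,6.3,-22,0]]

```text
time: 2.7
tcp_pos: [0.5451, 0.2631, 0.1456]
ee_rot: [0.998, -0.069, -0.001, 0.002]
contact_force: [0.9, -0.4, -0.4]
width: -0.0
```

Call:
play_rows:
  deltas:
    - [[-1,0,0,-1,0],[-1,0,0,-1.5,0],[-1,0,0,-2,0],[-1,0,0,-2.5,0],[-1,0,0,-3,0]]

```text
time: 3.32
tcp_pos: [0.5456, 0.2663, 0.1186]
ee_rot: [0.998, -0.068, 0.001, -0.0]
contact_force: [0.7, -0.0, 0.3]
width: 0.0001
```

Call:
play_rows:
  deltas:
    - [[-1,0,0,-0.1,0],[-1,0,0,-0.2,0],[-1,0,0,-0.3,0],[-1,0,0,-0.4,0],[-1,0,0,-0.5,0]]

```text
time: 3.95
tcp_pos: [0.5452, 0.2662, 0.1131]
ee_rot: [0.998, -0.068, 0.0, -0.0]
contact_force: [0.1, -0.0, 1.9]
width: -0.0001
```

Call:
play_rows:
  deltas:
    - [[-1,0,0.1,-0.4,0],[-1,0,0.2,-0.8,0],[-1,0,0.3,-1.2,0],[-1,0,0.4,-1.6,0],[-1,0,0.4,-1.8,0]]

```text
time: 4.58
tcp_pos: [0.5456, 0.2681, 0.0955]
ee_rot: [0.998, -0.068, 0.0, 0.002]
contact_force: [-1.4, -3.9, 9.2]
width: -0.0003
```

Run:
```python
from h import *
d=snap('scene','s1.png'); e=snap('top','t1.png'); s=readout.read_state(); print(s['time'],s['tcp_pos'],s['contact_force'])
obs=[([0,.075,.105],(314,146)),([.0375,.1075,.012],(297,112)),([.0375,-.1075,.012],(503,122)),([-.0375,.1075,.012],(298,186))]
p,w=fit(load('w1.png'),obs,[.53,.19,-.15])
c=[]
for q in(d,e):
    u=proj(q,w([0,-.07,.2])).astype(int); print(u); im=q['image'][u[1]-25:u[1]+25,u[0]-30:u[0]+30,::-1]; c.append(cv2.resize(im,None,fx=6.6,fy=6.6,interpolation=2))
cv2.imwrite('pics/c1.png',np.hstack(c))
```

```text
4.675 [0.54561388 0.26802506 0.09547933] [-1.1543929  -4.81950884  8.99202942]
pose [ 0.5304  0.197  -0.1783] res px [[-1.4, 1.1], [-0.0, -0.9], [1.9, -0.1], [0.1, 0.0]]
[269 219]
[202 174]
```

View pics/c1.png

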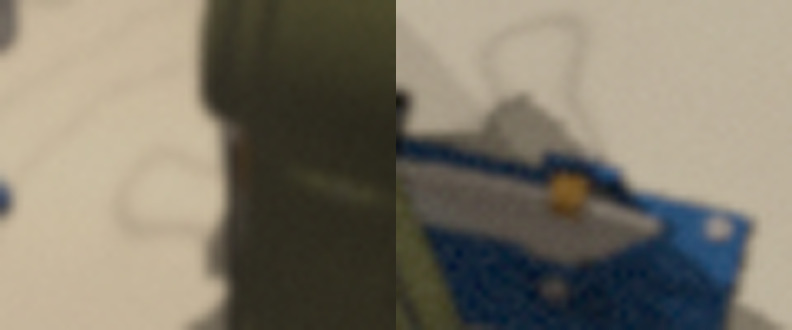

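Call:
play_rows:
  deltas:
    - [[-1,0,0,-0.2,0],[-1,0,0,-0.33,0],[-1,0,0,-0.33,0],[-1,0,0,-0.33,0],[-1,0,0,-0.33,0]]

```text
time: 5.3
tcp_pos: [0.5456, 0.2681, 0.0926]
ee_rot: [0.998, -0.068, 0.0, 0.002]
contact_force: [-0.8, -5.1, 11.9]
width: -0.0001
```

Call:
play_rows:
  deltas:
    - [[-1,0,0,0,0],[-1,0,0,0,0],[-1,0,0,0,0],[-1,0,0,0,0],[-1,0,0,0,0]]

```text
time: 5.92
tcp_pos: [0.5456, 0.2681, 0.0926]
ee_rot: [0.998, -0.068, 0.0, 0.001]
contact_force: [-2.0, -4.8, 11.0]
width: 0.0
```

Run:
```python
from h import *
e=snap('top','t2.png'); wsnap('w2.png'); s=readout.read_state(); print(s['time'],s['tcp_pos'],s['contact_force'])
obs=[([0,.075,.105],(314,146)),([.0375,.1075,.012],(297,112)),([.0375,-.1075,.012],(503,122)),([-.0375,.1075,.012],(298,186))]
p,w=fit(load('w1.png'),obs,[.53,.19,-.15])
u=np.array([202,174])
c=[]
for n in('top0.png','t2.png'):
    q=load(n); im=cv2.convertScaleAbs(q['image'][u[1]-22:u[1]+22,u[0]-28:u[0]+28,::-1],alpha=1.6,beta=10); c.append(cv2.resize(im,None,fx=7,fy=7,interpolation=2))
cv2.imwrite('pics/c2.png',np.hstack(c))
for th in(0,.13,.175,.22): print(th,(proj(q,w([-.007,-.045-.135*np.sin(.3-th),.085+.135*np.cos(.3-th)]))-u+[28,22])*7)
print('tab',(proj(q,w([-.016,-.045-.14*np.sin(.3-.175),.085+.14*np.cos(.3-.175)]))-u+[28,22])*7)
```

```text
6.025 [0.5456172  0.26808926 0.09262801] [-2.01564112 -4.05281414 10.78260875]
pose [ 0.5304  0.197  -0.1783] res px [[-1.4, 1.1], [-0.0, -0.9], [1.9, -0.1], [0.1, 0.0]]
0 [234.58890026 177.63358478]
0.13 [185.31705895 163.37126355]
0.175 [168.07536602 158.73233695]
0.22 [150.81519565 154.26837782]
tab [161.31516004 180.34612144]
```

View pics/c2.png

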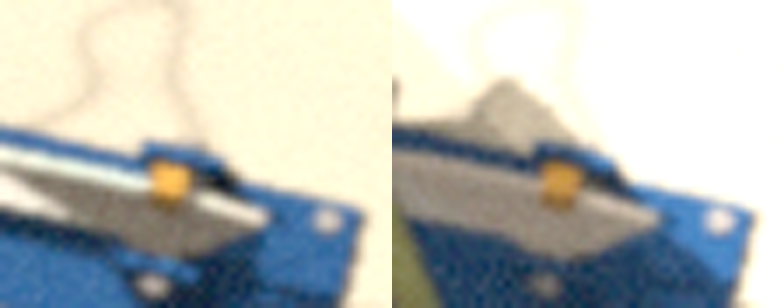

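The tab sits right beside where the needle should be. The top view suggests its setting is slightly lower (about 0.15) than the wrist view does (about 0.175), so I'll ease up 1 mm and hold at a value that fits both.

Call:
play_rows:
  deltas:
    - [[-1,0,0,0.1,0],[-1,0,0,0.1,0],[-1,0,0,0.1,0],[-1,0,0,0.1,0],[-1,0,0,0.1,0]]

```text
time: 6.65
tcp_pos: [0.5456, 0.2681, 0.0936]
ee_rot: [0.998, -0.068, 0.0, 0.002]
contact_force: [-0.9, -4.8, 10.8]
width: 0.0002
```

Call:
play_rows:
  deltas:
    - [[-1,0,0,0,0],[-1,0,0,0,0],[-1,0,0,0,0],[-1,0,0,0,0],[-1,0,0,0,0]]

```text
time: 7.28
tcp_pos: [0.5456, 0.2681, 0.0936]
ee_rot: [0.998, -0.068, 0.0, 0.002]
contact_force: [-0.7, -4.5, 10.9]
width: 0.0002
```

Run:
```python
from h import *
u=np.array([202,174]); q=load('top0.png')
obs=[([0,.075,.105],(314,146)),([.0375,.1075,.012],(297,112)),([.0375,-.1075,.012],(503,122)),([-.0375,.1075,.012],(298,186))]
p,w=fit(load('w1.png'),obs,[.53,.19,-.15])
print('corner',(proj(q,w([.0375,-.1075,.012]))-u+[28,22])*7,'seen 365,212; pad', proj(q,w([0,.075,.105]))*1.5625,'seen 242,268')
s=readout.read_state(); print(s['time'],s['tcp_pos'],s['contact_force'])
```

```text
pose [ 0.5304  0.197  -0.1783] res px [[-1.4, 1.1], [-0.0, -0.9], [1.9, -0.1], [0.1, 0.0]]
corner [362.24348779 210.08275862] seen 365,212; pad [240.57925071 267.82651705] seen 242,268
7.275 [0.54561316 0.26806609 0.09358882] [-0.71515435 -4.50134182 10.94844785]
```

Call:
play_rows:
  deltas:
    - [[-1,0,-0.2,0.8,0],[-1,0,-0.4,1.6,0],[-1,0,-0.4,2.4,0],[-1,0,-0.4,3.2,0],[-1,0,-0.4,4,0]]

```text
time: 7.9
tcp_pos: [0.545, 0.2662, 0.133]
ee_rot: [0.998, -0.067, -0.0, 0.0]
contact_force: [-0.3, -1.1, -0.4]
width: -0.0001
```

Call:
play_rows:
  deltas:
    - [[-1,0,0,3,0],[-1,0,0,8,0],[-1,0,0,14,0],[-1,0,0,20,0],[-1,0,0,22,0]]

```text
time: 8.52
tcp_pos: [0.5465, 0.2672, 0.3575]
ee_rot: [0.998, -0.068, 0.003, -0.002]
contact_force: [0.1, -0.3, -0.2]
width: 0.0002
```

Call:
play_rows:
  deltas:
    - [[-1,-1,-6,0,0.1],[-1,-3,-12,0,0.21],[-1,-5,-17,0,0.21],[-1,-7,-22,0,0.21],[-1,-7,-28,0,0.21]]

```text
time: 9.15
tcp_pos: [0.4736, -0.0145, 0.3533]
ee_rot: [0.999, 0.039, -0.0, -0.0]
contact_force: [0.9, -0.2, 0.3]
width: 0.0
```

Call:
play_rows:
  deltas:
    - [[-1,0,-5,-1,0],[-1,0,-10,-3,0],[-1,0,-14.5,-5,0],[-1,0,-14.5,-5,0],[-1,0,-14.5,-5,0]]

```text
time: 9.78
tcp_pos: [0.4753, -0.1581, 0.303]
ee_rot: [0.999, 0.038, 0.0, -0.0]
contact_force: [-0.3, 0.3, 0.6]
width: -0.0001
```

Run:
```python
from h import *
s,d=wsnap('w3.png'); print(s['time'],s['tcp_pos'],s['ee_rot'],s['contact_force'])
```

```text
9.775 [ 0.47533756 -0.15809752  0.30299636] [ 9.99290267e-01  3.76670857e-02  1.27572714e-04 -3.70617545e-04] [-0.28030952  0.34552616  0.55225852]
```

View pics/w3.png

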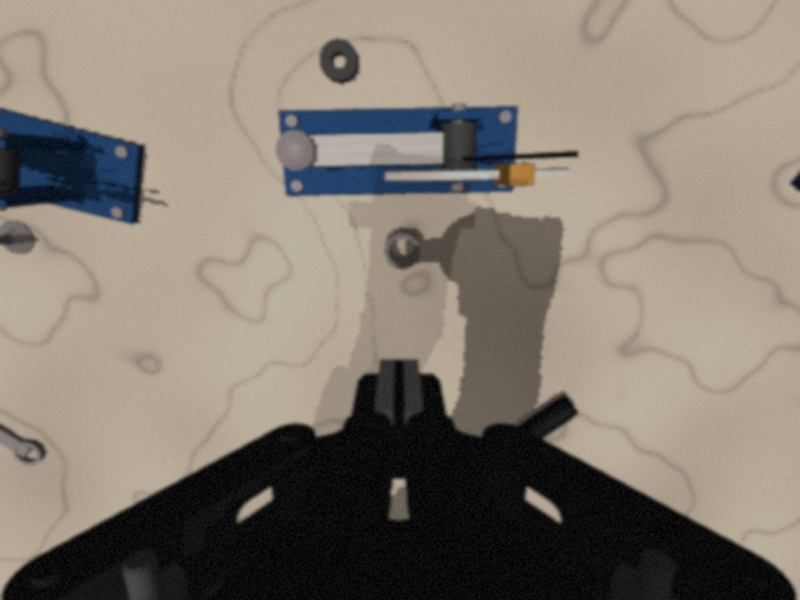

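The inner pad is at (295,151), the tab's top face at about (522,174), and the needle end at (578,154).

Run:
```python
from h import *
d=load('w3.png')
obs=[([0,.075,.105],(295,151)),([.0375,.1075,.012],(279,110)),([.0375,-.1075,.012],(517,106)),([-.0375,-.1075,.012],(516,191)),([-.0375,.1075,.012],(287,195))]
p,w=fit(d,obs,[.55,-.15,.07])
x=d['image'][100:122,310:352]
g=d['image'][110:113,315:350].mean(0).astype(int); print([(315+i,*v) for i,v in enumerate(g)])
print(ang(d,w,(522,174),.142),ang(d,w,(578,154),.135),w([0,.075,.105]), ray_z(d,np.array((295,151))/1.5625,.105))
t=load('top0.png'); print('top', ang(t,w,(537,263),.14), proj(t,w([.0375,-.1075,.012]))*1.5625, proj(t,w([0,.075,.105]))*1.5625)
```

```text
pose [ 0.5608 -0.1524  0.0934] res px [[0.0, -0.3], [-0.4, -0.0], [2.4, -0.7], [-0.1, 0.6], [-0.5, 0.9]]
[(315, np.int64(177), np.int64(171), np.int64(162)), (316, np.int64(179), np.int64(175), np.int64(164)), (317, np.int64(177), np.int64(174), np.int64(162)), (318, np.int64(166), np.int64(163), np.int64(152)), (319, np.int64(135), np.int64(129), np.int64(116)), (320, np.int64(100), np.int64(85), np.int64(68)), (321, np.int64(83), np.int64(61), np.int64(33)), (322, np.int64(80), np.int64(57), np.int64(27)), (323, np.int64(79), np.int64(57), np.int64(24)), (324, np.int64(82), np.int64(57), np.int64(25)), (325, np.int64(103), np.int64(73), np.int64(37)), (326, np.int64(138), np.int64(98), np.int64(49)), (327, np.int64(166), np.int64(118), np.int64(59)), (328, np.int64(176), np.int64(127), np.int64(64)), (329, np.int64(177), np.int64(125), np.int64(63)), (330, np.int64(177), np.int64(127), np.int64(64)), (331, np.int64(174), np.int64(125), np.int64(61)), (332, np.int64(174), np.int64(124), np.int64(61)), (333, np.int64(174), np.int64(124), np.int64(61)), (334, np.int64(174), np.int64(1
[... 282 characters left out ...]
p.int64(168), np.int64(124), np.int64(66)), (341, np.int64(169), np.int64(133), np.int64(92)), (342, np.int64(173), np.int64(153), np.int64(128)), (343, np.int64(180), np.int64(171), np.int64(156)), (344, np.int64(183), np.int64(179), np.int64(165)), (345, np.int64(184), np.int64(180), np.int64(168)), (346, np.int64(182), np.int64(179), np.int64(166)), (347, np.int64(182), np.int64(177), np.int64(165)), (348, np.int64(183), np.int64(176), np.int64(164)), (349, np.int64(183), np.int64(177), np.int64(165))]
[ 0.232  -0.0162] [ 0.006  -0.0078] [ 0.55375552 -0.07777178  0.105     ] [ 0.55340685 -0.07776589  0.105     ]
top [ 0.2247 -0.0191] [539.47650067 263.28579829] [445.23223171 273.61253952]
```

Call:
play_rows:
  deltas:
    - [[-1,4,4,0,0],[-1,7.8,8,-2,0],[-1,7.8,8,-7,0],[-1,7.8,8,-12,0],[-1,7.8,8,-16,0]]

```text
time: 10.45
tcp_pos: [0.5533, -0.0766, 0.1418]
ee_rot: [0.999, 0.039, 0.0, -0.0]
contact_force: [0.6, 0.3, -0.0]
width: 0.0002
```

Call:
play_rows:
  deltas:
    - [[-1,0,0,-0.5,0],[-1,0,0,-1,0],[-1,0,0,-1.4,0],[-1,0,0,-1.8,0],[-1,0,0,-2.2,0]]

```text
time: 11.08
tcp_pos: [0.5536, -0.079, 0.1212]
ee_rot: [0.999, 0.037, 0.001, 0.0]
contact_force: [0.5, 0.3, 0.0]
width: -0.0001
```

Call:
play_rows:
  deltas:
    - [[-1,0,0,-0.4,0],[-1,0,0,-0.8,0],[-1,0,0,-1.2,0],[-1,0,0.1,-1.6,0],[-1,0,0.1,-2,0]]

```text
time: 11.7
tcp_pos: [0.5531, -0.0776, 0.1007]
ee_rot: [0.999, 0.037, -0.0, -0.0]
contact_force: [-2.2, 1.2, 3.7]
width: -0.0001
```

Call:
play_rows:
  deltas:
    - [[-1,0,0,-0.3,0],[-1,0,0,-0.6,0],[-1,0,0,-0.9,0],[-1,0,0,-1.1,0],[-1,0,0,-1.1,0]]

```text
time: 12.32
tcp_pos: [0.5531, -0.0775, 0.0898]
ee_rot: [0.999, 0.038, -0.0, -0.0]
contact_force: [-2.5, 2.0, 5.8]
width: -0.0004
```

Run:
```python
from h import *
d=snap('scene','s3.png'); e=snap('top','t3.png'); s=readout.read_state(); print(s['time'],s['tcp_pos'],s['contact_force'])
c=[]
for n,u in((d,(206,155)),(e,(325,172)),(load('top0.png'),(325,172))):
    im=cv2.convertScaleAbs(n['image'][u[1]-25:u[1]+25,u[0]-28:u[0]+10,::-1],alpha=1.6,beta=10); c.append(cv2.resize(im,None,fx=7,fy=7,interpolation=2))
cv2.imwrite('pics/c3.png',np.hstack(c))
```

```text
12.425 [ 0.55316477 -0.0774924   0.08987823] [-1.78583553  2.27768345  5.95333098]
```

View pics/c3.png

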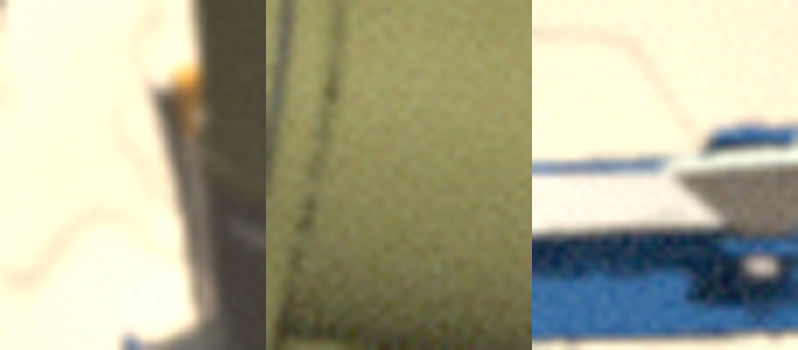

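Run:
```python
from h import *
obs=[([0,.075,.105],(295,151)),([.0375,.1075,.012],(279,110)),([.0375,-.1075,.012],(517,106)),([-.0375,-.1075,.012],(516,191)),([-.0375,.1075,.012],(287,195))]
p,w=fit(load('w3.png'),obs,[.55,-.15,.07]); q=load('s3.png'); u=np.array([206,155])
f=lambda th,x,r:((proj(q,w([x,-.045-r*np.sin(.3-th),.085+r*np.cos(.3-th)]))-u+[28,25])*7).round(0)
for th in(.12,.16,.195,.23,.27): print(th,f(th,-.0078,.135),'tab',f(th,-.0162,.134),f(th,-.0162,.142))
im=cv2.convertScaleAbs(q['image'][132:152,190:210,::-1],alpha=1.6,beta=10); cv2.imwrite('pics/c4.png',cv2.resize(im,None,fx=25,fy=25,interpolation=2))
```

```text
pose [ 0.5608 -0.1524  0.0934] res px [[0.0, -0.3], [-0.4, -0.0], [2.4, -0.7], [-0.1, 0.6], [-0.5, 0.9]]
0.12 [151.  75.] tab [169.  71.] [166.  54.]
0.16 [156.  80.] tab [175.  76.] [172.  59.]
0.195 [161.  85.] tab [180.  80.] [177.  64.]
0.23 [166.  90.] tab [185.  85.] [183.  69.]
0.27 [172.  96.] tab [191.  92.] [189.  76.]
```

View pics/c4.png

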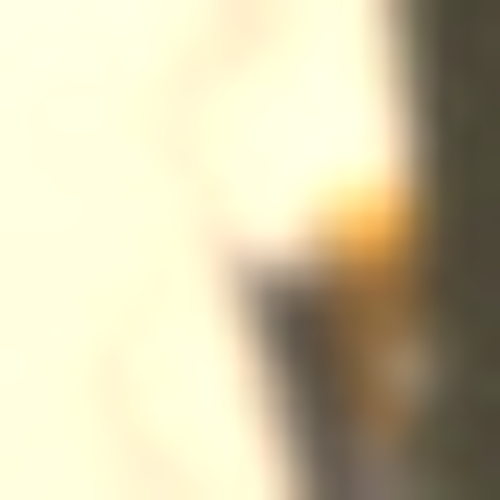

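Call:
play_rows:
  deltas:
    - [[-1,0,0,-0.15,0],[-1,0,0,-0.3,0],[-1,0,0,-0.3,0],[-1,0,0,-0.3,0],[-1,0,0,-0.3,0]]

```text
time: 13.05
tcp_pos: [0.5532, -0.0776, 0.087]
ee_rot: [0.999, 0.038, 0.0, -0.0]
contact_force: [-1.9, 2.3, 6.8]
width: -0.0001
```

Call:
play_rows:
  deltas:
    - [[-1,0,0,0,0],[-1,0,0,0,0],[-1,0,0,0,0],[-1,0,0,0,0],[-1,0,0,0,0]]

```text
time: 13.68
tcp_pos: [0.5531, -0.0776, 0.087]
ee_rot: [0.999, 0.038, 0.0, -0.0]
contact_force: [-2.2, 2.0, 5.2]
width: 0.0002
```

Call:
play_rows:
  deltas:
    - [[-1,0,0,0,0],[-1,0,0,0,0],[-1,0,0,0,0],[-1,0,0,0,0],[-1,0,0,0,0]]

```text
time: 14.3
tcp_pos: [0.5532, -0.0776, 0.087]
ee_rot: [0.999, 0.038, 0.0, -0.0]
contact_force: [-2.0, 1.9, 5.7]
width: 0.0001
```

Call:
play_rows:
  deltas:
    - [[-1,0,0,0.8,0],[-1,0,0,1.6,0],[-1,0,0,2.4,0],[-1,0,0,3.4,0],[-1,0,0,4.4,0]]

```text
time: 14.92
tcp_pos: [0.5532, -0.0783, 0.1314]
ee_rot: [0.999, 0.037, 0.0, 0.0]
contact_force: [0.2, -1.0, 0.2]
width: -0.0005
```

Call:
play_rows:
  deltas:
    - [[-1,0,0,3,0],[-1,0,0,8,0],[-1,-3,0,13,0],[-1,-7.8,0,17,0],[-1,-7.8,0,17,0]]

```text
time: 15.55
tcp_pos: [0.4736, -0.0784, 0.304]
ee_rot: [0.999, 0.037, 0.002, 0.001]
contact_force: [0.3, 0.3, -0.1]
width: -0.0001
```

Call:
play_rows:
  deltas:
    - [[-1,-4,0,0,0],[-1,-6,0,0,0],[-1,-6,0,0,0],[-1,-6,0,0,0],[-1,-6,0,0,0]]

```text
time: 16.18
tcp_pos: [0.4164, -0.0777, 0.3007]
ee_rot: [0.999, 0.038, 0.0, -0.0]
contact_force: [-0.3, 0.6, 0.4]
width: 0.0
```

Run:
```python
from h import *
s=readout.read_state(); print(s['time'],s['tcp_pos'],s['contact_force'])
d=snap('scene','s9.png'); a=load('scene0.png')['image']
v=np.hstack([x[100:330,140:420,::-1] for x in(a,d['image'])]); cv2.imwrite('pics/c9.png',cv2.resize(v,(800,329),interpolation=2))
```

```text
16.175 [ 0.41640169 -0.07774878  0.3006631 ] [-0.32307871  0.59350439  0.39447788]
```

View pics/c9.png

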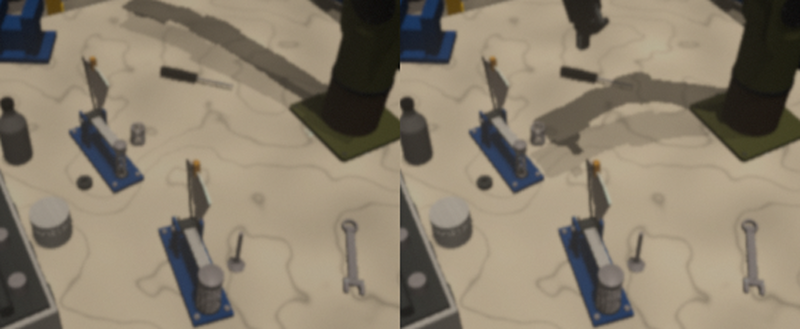

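The before and after crops match: both levers are up, the tabs are in place and the loose things haven't moved.

```bash
python3 -c "
from cell import bot; print(bot.sign_off())"
```

```text
the job is handed in; nothing more can be done
None
```

I pressed both springs to their tabs in the right order and handed the job in at about 16 s; no verdict was reported. I couldn't watch either needle on its tab during the hold, so lever angles come from how far the pad was pushed down.

| Spring | Lever angle held (rad) | Tab setting measured (rad) | Force | Held for |
|---|---|---|---|---|
| Outer (fat) | 0.16–0.17 | about 0.175 (wrist camera), 0.155 (top camera) | about 11 N | about 2 s |
| Inner (slim) | about 0.22 | about 0.23 (both cameras) | about 5–7 N | over 1.2 s |

- **Outer tab:** the two cameras disagreed by about 2.6 mm at the tab. I first pressed to about 0.17, then eased up 1 mm to sit between the two readings. Either way, the needle should be within the 6 mm allowance.
- **Outer needle:** the arm hid it from the scene camera, and the top view was too blurred to pick it out.
- **Inner needle:** a scene picture 3 mm before the final depth showed needle and tab within about a pixel of where I expected, though the arm partly covered them.
- **After release:** the force returned to about zero both times. The last scene picture matches the first, with both levers up, and the tabs and loose things where they were.

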